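# Sweep the out-of-date stock off the counter into the hang-on bin

### The job

The three flat medicine cartons and the flat round pastille tin on the counter are out of date: sweep all four across the counter with your fingers and over its far edge, so that they drop into the grey bin hanging there. Push them only, do not lift or carry any of them, and let nothing fall to the floor. Leave the dropper bottle that stands among them, the pen mug and the card terminal standing where they are.

Things in the scene. Friction and masses are not known exactly. Their poses are not given: they have to be found in the camera images.
- bin: Grey open bin hung below the counter's straight far edge (along y, x = 0.68, 83 mm nearer than this origin), at a varying y; fixed. Origin: mouth centre, at counter-top height (z = 0). Outside 190 mm (x) by 420 mm (y), walls 4 mm, 140 mm deep, rim 42 mm below the counter top, which overhangs the near wall by 12 mm: what tips over the edge within 200 mm of the origin in y falls in.
- carton_large: Large carton, lies flat; white folding carton with a grey band near one end, full, rigid, 85 x 46 x 22 mm (own x, y, z), about 35 g; origin at the centre of its underside, x along its length, z up. One of the four out-of-date things.
- carton_medium: Medium carton, lies flat; white folding carton with a grey band near one end, full, rigid, 70 x 40 x 20 mm (own x, y, z), about 28 g; origin at the centre of its underside, x along its length, z up. One of the four out-of-date things.
- carton_small: Small carton, lies flat; white folding carton with a grey band near one end, full, rigid, 58 x 36 x 26 mm (own x, y, z), about 25 g; origin at the centre of its underside, x along its length, z up. One of the four out-of-date things.
- tin: Flat round aluminium pastille tin with a lid, diameter 57 mm, 20 mm high, about 45 g, lying flat; origin at the centre of its underside. The fourth out-of-date thing.
- dropper: Small amber glass dropper bottle with a white cap, diameter 32 mm, 78 mm high, 60 g, standing in the same row as the out-of-date things, neighbours about 105 mm apart in y. Origin at the centre of its underside. To be left alone.
- mug: White pen mug, diameter 82 mm, 95 mm high, with pens up to about 145 mm and a handle on its own +y side reaching 74 mm from the axis; near the counter's right end (-y). Origin at the centre of its underside. To be left alone.
- terminal: Black card terminal lying flat, 165 x 78 mm (own x, y), 41 mm high, towards the left end (+y). Origin at the centre of its underside. To be left alone.
There are look-alikes about, which are no part of the job. What is shaped like the carton_large but blue or yellow is not meant.

How it is judged:
By the outcome, as a careful person would: the job done as asked, in the order asked, and still so for the second after the job is handed in, with the robot touching nothing.
It also fails if it takes over 70 s, if anything falls off the work surface, if the arm or the gripper's body presses on something with over 40 N, if the wrist force passes 120 N, or if a joint passes its speed limit or range.

### The arm

A 6-joint arm with a two-finger parallel gripper is mounted at the origin on the work surface. World frame = base frame: x ahead of the robot, y to its left, z up, the work surface at z = 0. Lengths are in mm, angles in rad, forces in N, time in s.
With the tool pointing down it reaches from about 300 to 775 mm from the base axis. Payload 14.6 kg.
Tool frame: the origin (TCP) lies between the finger pads; the fingertips stand 14 mm ahead of it and the grasp point (between the pads) lies 5 mm behind it; z points along the fingers, y is the line along which they close (so a half turn about z gives the same grasp; the last joint's range is limited). The gripper opens to 94 mm and grips with 3 to 60 N. Pads are 16 mm wide; open, the fingers measure 119 mm over their backs; the gripper's body (75 mm by 177 mm) begins 78 mm behind the grasp point.
Start: joints at [-1.304, 0.3, 1.521, -0, 1.321, -0.067], TCP at [180.192, -519.635, 219.446] pointing down, gripper open.
Joint ranges: [-3.03, 3.03], [-0.79, 2.21], [0.23, 2.52], [-1.04, 4.18], [0, 3.07], [-2.55, 2.55]. Speed limits (rad/s): [2.22, 2.22, 2.57, 3.14, 3.14, 3.14].

### API

Orientations are given as a 3x3 rotation matrix whose columns are the frame's x, y, z axes.
In Python, from bench import movep, move_straight, move_j, open_jaws, close, wait, solve_ik, observe, get_image, camera_model, Unreachable, job_done, search_frame gives the robot as it stands. Calls block until the motion is done:
- movep(position, orientation): joint-space move of the TCP to a pose.
- move_straight(position, v=150, orientation=None, until_force=None): straight line of the TCP; orientation=None keeps the orientation; v is the mean speed in mm/s. With until_force (N) it stops when the force on the tool has changed by that much, and returns True; else False.
- move_j(angles): joint-space move.
- open_jaws() and close(force=None): open the fingers fully, or close them until they stop; force is the grip in N (None keeps the last).
- wait(seconds).
- solve_ik(position, orientation): joint angles nearest the present ones, or None.
- observe(): the state.
- get_image(name): name is "side" or "top"; returns (picture, depth): 400x640x3 uint8, red, green, blue; 400x640 float32, mm along the optical axis (not along the pixel's ray), 0 where there is no reading.
- camera_model(name): a dict with "intrinsics" (3x3 intrinsics, pixels), "rvec" (rotation vector, rad) and "tvec" (3), from world to camera coordinates, as OpenCV has them. Camera axes: x right, y down, z forward; pixel columns grow to the right and rows downward; lengths in mm; the calibration is good to about 2 mm. A picture is of the moment at which its call begins. camera_model takes no time and is no camera call.
A pose or a line that the arm cannot do raises Unreachable and nothing moves.
- job_done(): hands the job in; it is judged then, once.
Trained networks look in the newest picture that a camera, given by its name, has taken for a name from the list of things; names that differ only in an ending like _2 or _b are one class to them, and where a whole thing is asked for, a point or a joint stands for the part that bears it (a point fixed in the world has none). Each returns a list of dicts, best first, with "p" (0 to 1); they miss things now and then, are a little off and sometimes report something else, mostly with a low value. They report only what shows in the picture. A call takes as long as a camera call. They do not tell look-alikes from the thing itself.
- search_frame(camera, name): "centre" ([column, row] in pixels, amid what is visible of it).
The state is a dict: "time": time; "joint_positions": joint angles; "joint_vel": joint speeds; "tau": joint torques, N m; "position": TCP position; "ee_rot": TCP orientation; "contact_force": force on the tool from outside, world axes, zero at the start; "wrist_torque": the same for the moment, N m; "opening": finger opening in mm; "grip_force": force on a finger pad.
Only numpy, scipy, OpenCV 4.12 (cv2) and the standard library are available. Lean on these libraries where they do the work, as an engineer would, in place of code of your own. Each camera call takes 0.05 s, during which the arm holds its last target. There are 200 camera calls.

## Working session

There is one attempt and no reset: what is moved stays moved. The work goes in short steps, each a Python script; the robot and the scene stay as the last script left them, time stands still between calls to the robot, and variables do not carry over. Pictures are saved under pics/ and viewed, at most 10 in all, crops included, and the job is handed in when it is done.

```bash
mkdir -p pics
cat > h.py <<'E'
import numpy as np, cv2
from bench import *
def world(cam,u,v,d):
    m=camera_model(cam);K=np.array(m["intrinsics"]);R,_=cv2.Rodrigues(np.array(m["rvec"],float));t=np.array(m["tvec"],float).ravel()
    u=np.asarray(u,float);v=np.asarray(v,float);d=np.asarray(d,float)
    c=np.stack([(u-K[0,2])/K[0,0]*d,(v-K[1,2])/K[1,1]*d,d],-1)
    return (c-t)@R
def save(n,im): cv2.imwrite('pics/'+n,im[...,::-1])
E
python3 - <<'E'
from h import *
for c in ("top","side"):
    p,d=get_image(c); save(c+"0.png",p); np.save(c+"d.npy",d); np.save(c+"p.npy",p)
    for n in ("carton_large","carton_medium","carton_small","tin","dropper","mug","terminal","bin"):
        for r in search_frame(c,n)[:4]:
            u,v=r["centre"]; i,j=int(round(v)),int(round(u)); print(c,n,round(r["p"],2),np.round(r["centre"]),world(c,u,v,d[i,j]).round() if d[i,j]>0 else None)
print(observe()["time"])
E
```

```text
top carton_large 0.96 [237. 275.] [374. 268.  15.]
top carton_large 0.94 [308. 267.] [394.  47.  22.]
top carton_large 0.85 [291. 216.] [552.  97.  23.]
top carton_large 0.54 [483. 202.] [ 585. -516.    3.]
top carton_medium 0.69 [262. 227.] [523. 189.  20.]
top carton_small 0.73 [228. 220.] [546. 290.  30.]
top carton_small 0.7 [155. 212.] [572. 512.  44.]
top tin 0.71 [323. 218.] [545.  -3.  21.]
top dropper 0.59 [356. 214.] [ 551. -104.   48.]
top mug 0.78 [484. 203.] [ 578. -501.   49.]
top mug 0.59 [322. 219.] [541.  -0.  24.]
top terminal 0.74 [156. 214.] [566. 510.  40.]
top bin 0.85 [293. 153.] [ 800.   95. -173.]
side carton_large 0.96 [375. 232.] [391.  54.  22.]
side carton_large 0.92 [317. 224.] [546. 106.  23.]
side carton_large 0.64 [345. 285.] [376. 261.  21.]
side carton_medium 0.93 [308. 252.] [515. 209.  20.]
side carton_small 0.43 [338. 202.] [538.  -7.  24.]
side tin 0.84 [337. 205.] [538.   2.  16.]
side dropper 0.61 [352. 181.] [ 540. -101.   35.]
side mug 0.85 [394. 114.] [ 558. -454.   80.]
side terminal 0.95 [217. 331.] [558. 531.  43.]
side bin 0.9 [241. 225.] [ 853.   79. -146.]
0.9
```

View pics/top0.png

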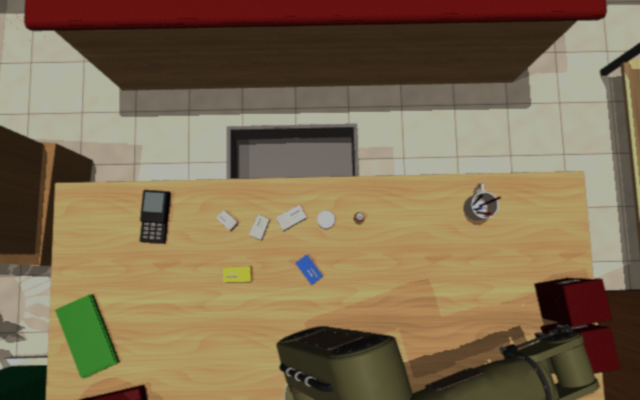

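View pics/side0.png

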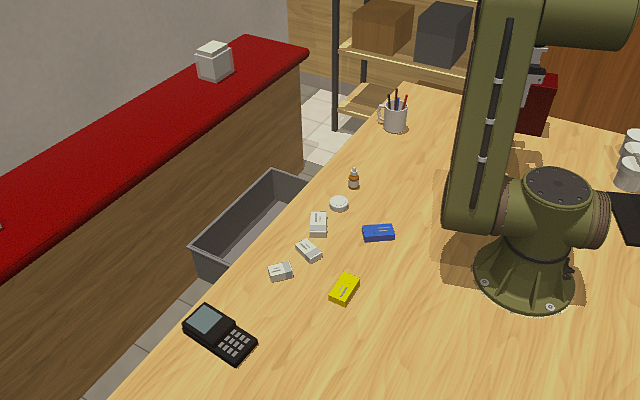

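The top view shows three white cartons in the row: large (291,216), medium (260,227) and small (228,220). The tin is at (326,219) and the dropper bottle at (360,217). The carton_large candidates are white (291,216), yellow (237,275) and blue (308,267). The white one fits because the other two are the excluded colours. I'll confirm that in a crop and measure the footprints and the bin.

Run:
```python
from h import *
d=np.load("topd.npy");p=np.load("topp.npy")
save("crop.png",cv2.resize(p[175:295,205:385],None,fx=4.4,fy=4.4,interpolation=cv2.INTER_CUBIC))
V,U=np.mgrid[0:400,0:640]; W=world("top",U,V,d)
m=(W[...,2]>10)&(d>0)&(W[...,0]>330)&(W[...,0]<660)&(W[...,1]>-200)&(W[...,1]<450)
n,l,s,c=cv2.connectedComponentsWithStats(m.astype(np.uint8))
for k in range(1,n):
    if s[k,4]<15: continue
    q=W[l==k]; r=cv2.minAreaRect(q[:,:2].astype(np.float32)); print(c[k].round(),s[k,4],np.round(r[0]),np.round(r[1]),round(r[2]),'z',np.percentile(q[:,2],[50,95]).round(),'min',q.min(0).round(),'max',q.max(0).round())
# bin rim
b=(W[...,2]<-30)&(W[...,2]>-60)&(d>0)&(W[...,0]>690)&(W[...,0]<900)&(abs(W[...,1]-95)<260)
q=W[b];print('rim',b.sum(),np.percentile(q[:,1],[1,5,95,99]),np.percentile(q[:,0],[1,99]))
e=(abs(W[...,2])<6)&(d>0)&(abs(W[...,1]-95)<150);print('edge',np.percentile(W[e][:,0],[99.9]),W[e][:,2].mean())
```

```text
[291. 217.] 408 [550.  98.] [46. 85.] 28 z [22. 27.] min [513.  52.  11.] max [588. 144.  31.]
[226. 220.] 231 [547. 299.] [61. 36.] 48 z [26. 31.] min [514. 267.  11.] max [578. 330.  34.]
[325. 219.] 256 [542. -11.] [55. 55.] 24 z [19. 25.] min [511. -38.  10.] max [571.  15.  30.]
[358. 217.] 94 [ 544. -113.] [30. 31.] 89 z [45. 74.] min [ 529. -128.   12.] max [560. -98.  79.]
[259. 227.] 292 [522. 199.] [41. 70.] 68 z [20. 25.] min [484. 169.  11.] max [560. 228.  28.]
[308. 269.] 418 [387.  45.] [85. 46.] 36 z [21. 27.] min [342.   4.  12.] max [434.  86.  32.]
[236. 274.] 422 [377. 267.] [85. 46.] 90 z [21. 27.] min [355. 225.  12.] max [400. 310.  30.]
rim 1042 [-123.52094808 -120.52167755  310.12261084  312.45343853] [694.01032454 866.72956148]
edge [679.77846165] -0.26693318446657505
```

View pics/crop.png

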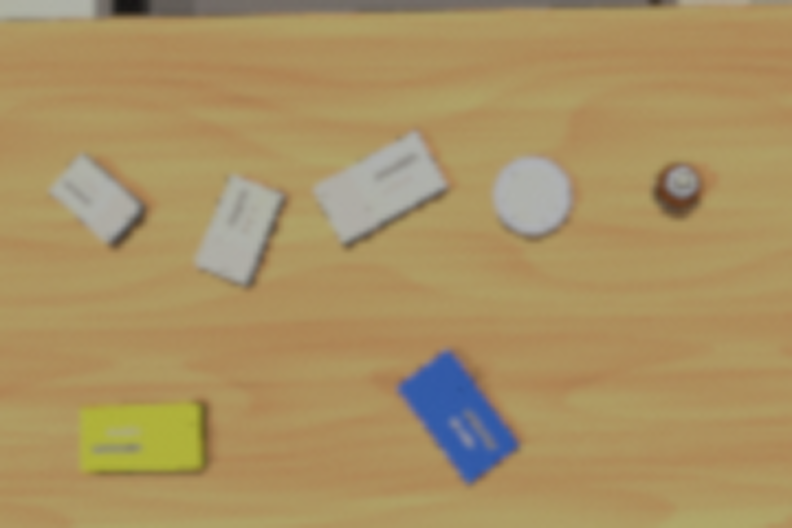

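The crop confirms the white large carton at crop (380,185), with a grey band. Blue (460,415) and yellow (140,437) are the decoys. The bin spans y ≈ -116 to 305, so the small carton (y 299) has to go diagonally toward -y. I'll push each carton with closed fingers along a face normal, large one first.

```bash
cat >> h.py <<'E'
def rot(a):
    x=np.array([np.cos(a),np.sin(a),0]);z=np.array([0,0,-1.]);return np.column_stack([x,np.cross(z,x),z])
def push(c,deg,half,xend=690,v=90,zt=20):
    a=np.radians(deg);n=np.array([np.cos(a),np.sin(a)]);c=np.array(c,float)
    s=c-n*(half+8+10); e=c+n*(xend-c[0])/n[0]
    R=min((rot(a),rot(a+np.pi)),key=lambda R:(lambda q:9 if q is None else abs(q[5]))(solve_ik([*s,150],R)))
    for k in (s,e):
        assert solve_ik([*k,zt],R) is not None,k
    movep([*s,150],R); move_straight([*s,zt],v=200)
    move_straight([*e,zt],v=v); print('end',e.round(),observe()["contact_force"])
    b=e-n*15; move_straight([*b,zt],v=150); move_straight([*b,150],v=250)
E
python3 - <<'E'
from h import *
close(10)
push([550,98],28,23)
print(observe()["time"])
p,d=get_image("side"); save("s1.png",p)
E
```

```text
end [690. 172.] [-0.20262808 -0.16241324  1.08249974]
8.8417
```

View pics/s1.png

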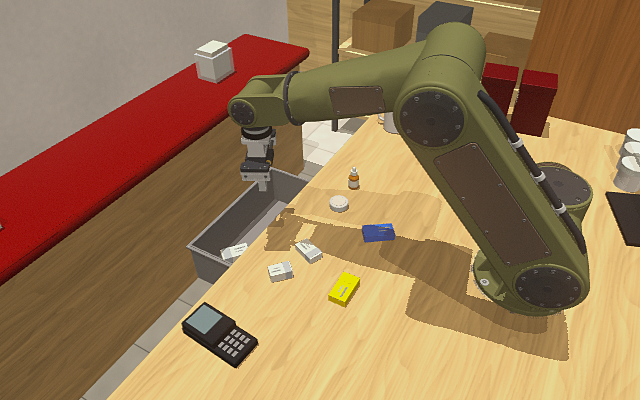

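The large carton is in the bin at pixel (234,252), and everything else is undisturbed. Next come the medium and small cartons, then the first half of the tin's push.

Run:
```python
from h import *
push([522,199],-22,35,v=80)
push([547,299],-42,18)
push([542,-11],3,28.5,xend=575,v=80)
print(observe()["time"])
p,d=get_image("side"); save("s2.png",p)
for r in search_frame("side","tin")[:2]:
    u,v=r["centre"]; print(r, world("side",u,v,d[int(v),int(u)]))
V,U=np.mgrid[0:400,0:640]; W=world("side",U,V,d)
m=(W[...,2]>16)&(W[...,2]<24)&(d>0)&(W[...,0]>480)&(W[...,0]<720)&(abs(W[...,1]+5)<60)
print(m.sum(),W[m].min(0),W[m].max(0),np.median(W[m],0))
```

```text
end [690. 131.] [ 0.67649651 -0.46595589 -0.19593421]
end [690. 170.] [-0.58769131  0.21578315 -0.18236546]
end [575.  -9.] [0.40522985 0.35977084 0.00665455]
25.5083
{'centre': [316.2, 196.6], 'p': 0.6} [609.4061535    1.050364    19.37412839]
184 [586.27920396 -34.43693666  16.06366535] [643.17203059  23.63907914  23.85623741] [612.88796361  -4.0440948   20.74280409]
```

View pics/s2.png

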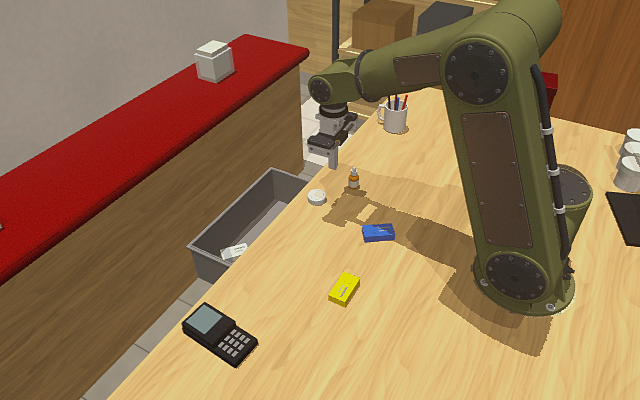

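The tin now sits at pixel (316,197), about (614,-5), still on course. The medium and small cartons have left the counter, and the top view should show them in the bin.

Run:
```python
from h import *
push([614.5,-5.4],3,28.5,v=80)
movep([350,-250,250],rot(0)); wait(0.5)
print(observe()["time"])
p,d=get_image("top"); save("t3.png",cv2.resize(p[100:300,120:520],None,fx=2,fy=2,interpolation=cv2.INTER_CUBIC))
```

```text
end [690.  -1.] [-0.23241494 -0.1637538   0.42731409]
31.3
```

View pics/t3.png

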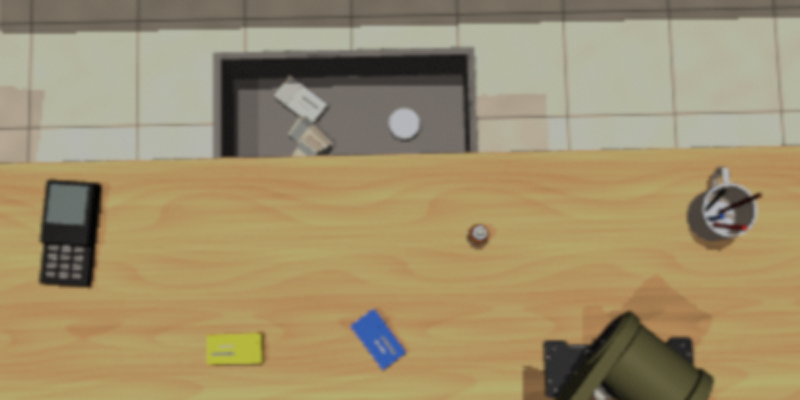

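The bin holds the large carton (300,100), a second carton (310,133), the corner of a third (300,154) and the tin (404,124). The bottle, mug, terminal and decoys haven't moved.

```bash
python3 -c "
from bench import *
print(job_done())"
```

```text
the job is handed in; nothing more can be done
None
```

I pushed all three cartons and the tin over the far edge into the bin. The final top view shows the tin, two cartons and the corner of the third there. The dropper bottle, mug and terminal are where they were, and I handed the job in at about 31 s.

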